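# Open the slide folder

## Task

The white cover leaf of the microscope slide folder stands ajar over the row of glass slides. Push it over its spine with the fingertips, without pinching it and without flinging it, and press it down gently until it lies flat on the empty half of the folder, so that all the slides are open to view. Leave the folder standing where it is, and do not disturb the things around it.

Things in the scene. Friction and masses are not known exactly. Their poses are not given: they have to be found in the camera images.
- folder: Grey two-part slide folder, loose on the bench, 0.95 kg, 200 mm along its x by 286 mm along its y, 19 mm high. Origin: centre of its underside; z up. The spine runs along its x axis above the origin. The half at -y is the tray with five glass slides (sunk below its 19 mm high rim); the half at +y is the flat empty rest panel, top 19 mm above the bench, on which the leaf has to lie.
- spine (a point): The hinge axis of the leaf: middle of the spine, 22 mm above the underside of the folder. The axis runs along the folder's x axis; axes as the folder's.
- leaf (a joint): Angle of the leaf about the spine: 0 lies closed over the slides (towards folder -y), 1.57 stands upright, 3.14 (its stop) lies flat on the empty half (towards folder +y). Starts between 0.6 and 0.95. The hinge is stiff (about 0.16 N m of friction): the leaf, 0.13 kg, stays wherever it is left and has to be pushed all the way down; about 2 to 3 N at the free edge moves it.
- tab (a point): Outer edge of the thumb tab of the leaf, in mid-thickness. The leaf is a rigid white plastic plate 180 mm along the spine, 6 mm thick; its free edge is 140 mm from the hinge axis, and in the middle of it the tab, 50 mm wide, reaches on to 155 mm from the axis (this point). Axes of the leaf: x along the spine, -y from the spine to the tab, z the normal of the outer face.
- leaf_outer: Outer face of the leaf (the upper one when closed, with a large paper label). Origin in the middle of the face, 75 mm from the hinge axis; axes as the leaf's.
- leaf_inner: Inner face of the leaf (the one towards the slides, with five paper strips); it is pushed to turn the leaf over, and faces up in the end. Origin in the middle of the face, 75 mm from the hinge axis; axes as the leaf's.
- canister: White upright canister with black cap, 46 mm across, 110 mm high, loose; not to be disturbed. Origin: centre of its underside.
- rack: White tube rack, 200 by 70 mm (x by y), 91 mm high with its tubes, loose; not to be disturbed. Origin: centre of its underside.
- slide_box: Closed grey slide box, 85 by 50 mm (x by y), 30 mm high, loose; not to be disturbed. Origin: centre of its underside.

How it is judged:
On the way, in this order (a step that is already met when the one before it is completed fails the run):
1. the leaf has been pushed past upright (value of joint leaf above 1.65 rad).
2. the leaf lies flat on the empty half (value of joint leaf above 3.07 rad), for 0.2 s.
At the end, for the whole second after the job is handed in: The leaf lies flat on the empty half of the folder (within 4 degrees of its stop) and is still; the folder stands flat on the bench within 40 mm of where it was; canister, rack and slide box stand upright within 25 mm of where they were (value of joint leaf above 3.07 rad and velocity of joint leaf below 0.05 rad/s and distance of folder from where it was at the start of the episode below 0.04 m and height (world z) of folder below 0.006 m and angle between folder's own z axis and vertical below 0.04 rad and linear speed of folder below 0.01 m/s and distance of each of canister, rack, slide_box from where it was at the start of the episode below 0.025 m and angle between each of canister, rack, slide_box's own z axis and vertical below 0.1 rad); the robot touches nothing.
It fails at once if the leaf is pinched (its two faces are pressed by the fingers at once) (contact force between the fingers and leaf_outer above 1.5 N and contact force between the fingers and leaf_inner above 1.5 N).
It fails at once if the leaf is flung (faster than 5 rad/s) (velocity of joint leaf above 5 rad/s).
It fails at once if the leaf is pressed roughly (over 40 N on its inner face) (contact force between the fingers and leaf_inner above 40 N).
It fails at once if the folder is lifted, tipped or pushed away (height (world z) of folder above 0.012 m or angle between folder's own z axis and vertical above 0.12 rad or distance of folder from where it was at the start of the episode above 0.05 m).
It fails at once if the canister, rack or slide box is moved, lifted or tipped (distance of any of canister, rack, slide_box from where it was at the start of the episode above 0.03 m or angle between any of canister, rack, slide_box's own z axis and vertical above 0.25 rad).
It also fails if it takes over 38 s, if anything falls off the work surface, if the arm or the gripper's body presses on something with over 40 N, if the wrist force passes 120 N, or if a joint passes its speed limit or range.

## Robot

A 6-joint arm with a two-finger parallel gripper is mounted at the origin on the work surface. World frame = base frame: x ahead of the robot, y to its left, z up, the work surface at z = 0. Lengths are in m, angles in rad, forces in N, time in s.
With the tool pointing down it reaches from about 0.375 to 0.975 m from the base axis. Payload 3.8 kg.
Tool frame: the origin (TCP) lies midway between the tips of the shut fingers; the grasp point (between the pads) lies 19 mm behind it (bot.grip_point_offset is the z of the grasp point in the tool frame, in m); z points along the fingers, y is the line along which they close (so a half turn about z gives the same grasp; the last joint's range is limited). The gripper opens to 85 mm and grips with 20 to 120 N. Pads are 22 mm wide; open, the fingers measure 114 mm over their backs; the gripper's body (76 mm by 85 mm) begins 54 mm behind the grasp point. The pads swing forward as they close: fully open they stand 13 mm farther back than shut.
Start: joints at [1.3, 0.264, 1.604, -0, 1.274, -0.037], TCP at [0.156, 0.657, 0.231] pointing down, gripper open.
Joint ranges: [-2.63, 2.63], [-0.94, 2.18], [0.31, 2.57], [-1.31, 4.45], [0, 2.66], [-2.55, 2.55]. Speed limits (rad/s): [2.57, 2.57, 3.14, 3.14, 3.14, 3.14].

## Interface

Orientations are given as a rotation vector (axis times angle).
In Python, from workcell import sensors, optics, order, bot gives the robot as it stands.
- The arm moves only by the tool play_rows, never from a script. Its argument "commands" is a list of rows, each a list of 6 numbers: the shift along the tool's x, y, z in cm, then the turn, a rotation vector about the tool's x, y, z in rad. In form: [[dx, dy, dz, wx, wy, wz], ...]. A call has 1 to 5 rows; each row shifts and turns the commanded pose from where the row before left it, along the tool's axes as they then stand; what a row does not reach is not made up. A row lasts 1/12 s, in which the tool goes at most 41.7 mm and 7.16 degrees, less where a joint would pass 70% of its speed; a pose out of reach is approached as far as the arm can. A call with a gripper value outside its range is refused whole. "grip" is the closure, from 0 (fully open) to 1 (shut), set as the call begins (left out, the last holds). The fingers move at their own pace and stop on an object; "force" is the grip in N (left out, the last holds). Time passes only in rows, so rows that do not move let the fingers close. It gives the time, the measured TCP pose, the force, the opening and the grip force at its end, in the units of the state.
- sensors.read_state(): the state, without advancing time (a new reading comes with each control period).
- optics.read_camera(name): name is "scene" or "side" or "wrist"; returns the picture (400x640x3 uint8, red, green, blue); there is no depth.
- optics.camera_info(name): a dict with "mtx" (3x3 intrinsics, pixels), "R" (3x3) and "t" (3): a world point X has camera coordinates R X + t. Camera axes: x right, y down, z forward; pixel columns grow to the right and rows downward; lengths in m; the calibration is good to about 2 mm. A picture is of the moment at which its call begins: read the wrist's pose just before it. camera_info takes no time and is no camera call; for the wrist camera it gives the pose at the moment of the call.
- order.finish_job(): hands the job in; it is judged then, once.
The state is a dict: "time": time; "q": joint angles; "joint_vel": joint speeds; "joint_torque": joint torques, N m; "tool_pos": TCP position; "tcp_rot": TCP orientation; "wrist_force": force on the tool from outside, world axes, zero at the start; "torque": the same for the moment, N m; "width": opening from 0.0 (shut) to 1.0 (fully open); "grip_force": force on a finger pad.
Only numpy, scipy, OpenCV 4.12 (cv2) and the standard library are available. Lean on these libraries where they do the work, as an engineer would, in place of code of your own. Each camera call takes 0.05 s, during which the arm holds its last target. There are 200 camera calls.

## Working session

There is one attempt and no reset: what is moved stays moved. The work goes in short steps, Python scripts to look and compute and a tool call to move; the robot and the scene stay as the last step left them, time stands still between calls to the robot, and variables do not carry over. Pictures are saved under pics/ and viewed, at most 10 in all, crops included, and the job is handed in when it is done.

Besides the shell and the picture viewer there is one more tool, called by a JSON object that holds its "op" and its "data", one argument or row to a line. play_rows: Moves the arm, as the interface text tells. Its arguments: {"type":"object","properties":{"commands":{"type":"array","items":{"type":"array","items":{"type":"number"}}},"grip":{"type":"number"},"force":{"type":"number"}},"required":["commands"]}

```bash
mkdir -p pics
python3 - <<'E'
from workcell import sensors,optics
import cv2,numpy as np
print(sensors.read_state())
for n in("scene","side"):
    im=optics.read_camera(n);cv2.imwrite(f"pics/{n}0.png",im[:,:,::-1])
    c=optics.camera_info(n);print(n,c, -c["R"].T@c["t"])
E
```

```text
{'time': 0.0, 'q': array([ 1.30010074e+00,  2.64760749e-01,  1.60538978e+00,  2.14367577e-05,
        1.27368437e+00, -3.68796803e-02]), 'joint_vel': array([ 0.00040328,  0.00079073,  0.00104725, -0.00029712, -0.00248125,
       -0.00035096]), 'joint_torque': array([ 3.43681877e-04, -5.15124714e+01, -3.67302239e+01,  1.06697262e-04,
        1.31706076e-02, -1.28326469e-06]), 'tool_pos': array([0.15617685, 0.65592994, 0.22994838]), 'tcp_rot': array([-0.3664083 , -3.11978398,  0.0034752 ]), 'wrist_force': array([ 1.44845567,  0.64124124, -0.68717344]), 'torque': array([0.02238182, 0.00337348, 0.05457194]), 'grip_force': 0.0, 'width': 1.0002407606619184}
scene {'mtx': array([[499.79183915,   0.        , 313.77054315],
       [  0.        , 499.79183915, 195.4440602 ],
       [  0.        ,   0.        ,   1.        ]]), 'R': array([[-0.18541041,  0.98263305, -0.00743486],
       [ 0.82308275,  0.15116326, -0.54743443],
       [-0.53680328, -0.10761955, -0.83681555]]), 't': array([ 0.07943836, -0.46172923,  1.45685986])} [1.17681722 0.14852434 0.96694712]
side {'mtx': array([[400.29104554,   0.        , 322.56840672],
       [  0.        , 400.29104554, 198.84445752],
       [  0.        ,   0.        ,   1.        ]]), 'R': array([[-0.95902092, -0.28333179,  0.00140661],
       [-0.20305042,  0.68380532, -0.70084293],
       [ 0.19760924, -0.67240864, -0.71331425]]), 't': array([0.58225973, 0.14734245, 0.86954091])} [0.41648789 0.64890597 0.72270082]
```

View pics/scene0.png

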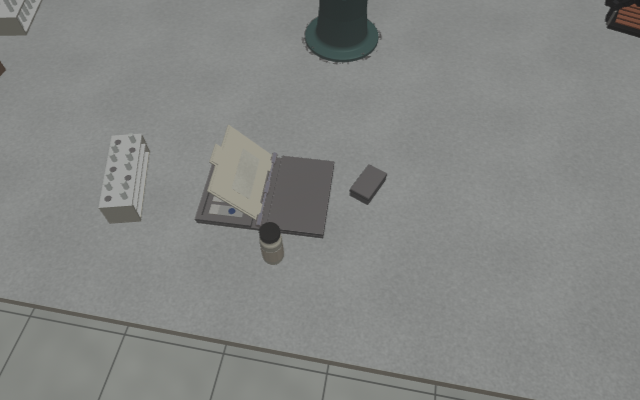

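View pics/side0.png

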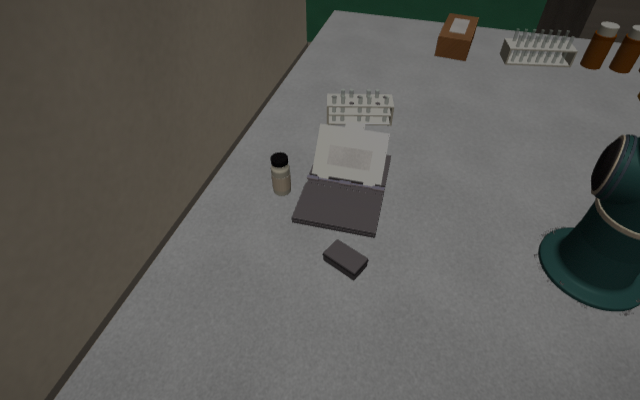

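The scene view shows the folder at about (265,195), with the leaf hinged near column 268 and opening to the left. The canister is at (270,245), the slide box at (368,184) and the rack at (125,178). I'll enlarge both views.

Run:
```python
import cv2
a=cv2.imread("pics/scene0.png")[115:275,185:395];cv2.imwrite("pics/sc.png",cv2.resize(a,(788,600),interpolation=cv2.INTER_CUBIC))
a=cv2.imread("pics/side0.png")[85:285,260:410];cv2.imwrite("pics/sd.png",cv2.resize(a,(450,600),interpolation=cv2.INTER_CUBIC))
```

```text
(no output)
```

View pics/sc.png

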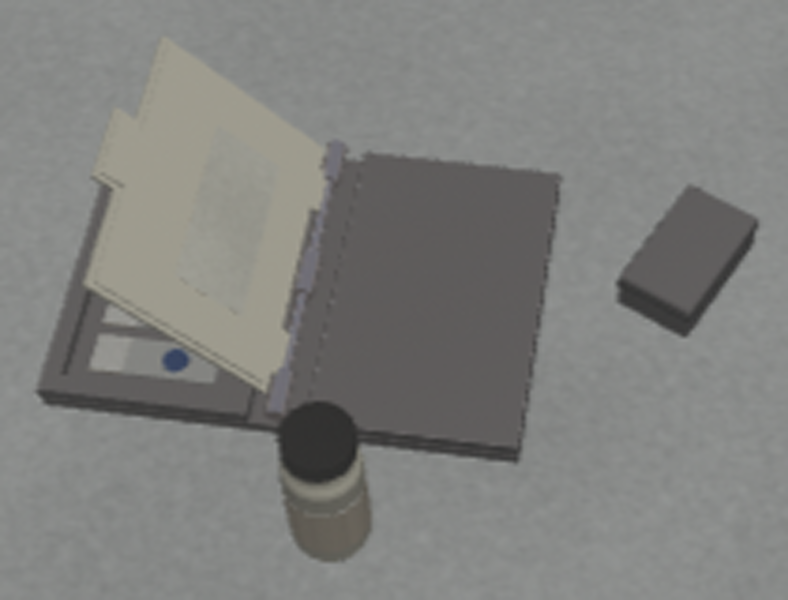

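View pics/sd.png

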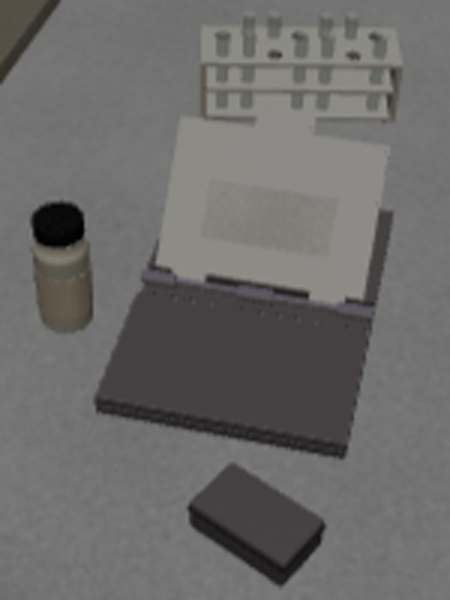

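The crops show the folder corners, the leaf's free corners and tab, the canister beside the folder's +x side near the spine, and the slide box clear of the +y edge. Next I'll fit the poses.

```bash
cat > h.py <<'E'
import numpy as np
from workcell import optics
from scipy.optimize import least_squares
C={n:optics.camera_info(n) for n in("scene","side")}
def proj(n,X):
    c=C[n];p=c["mtx"]@(c["R"]@X+c["t"]);return p[:2]/p[2]
def onz(n,p,z):
    c=C[n];d=c["R"].T@np.linalg.solve(c["mtx"],[p[0],p[1],1]);o=-c["R"].T@c["t"];return o+d*(z-o[2])/d[2]
def sc(u,v):return("scene",(185+u/3.752,115+v/3.752))
def sd(u,v):return("side",(260+u/3,85+v/3))
def fold(p,X): # p:x,y,yaw
    c,s=np.cos(p[2]),np.sin(p[2]);return np.array([p[0]+c*X[0]-s*X[1],p[1]+s*X[0]+c*X[1],X[2]])
def leaf(p,a,x,r,h): # r from hinge, h along outer normal
    return fold(p,[x,-r*np.cos(a)+h*np.sin(a),.022+r*np.sin(a)+h*np.cos(a)])
E
python3 - <<'E'
from h import *
F=[(sc(560,175),(-.1,.143,.019)),(sc(518,450),(.1,.143,.019)),(sc(40,393),(.1,-.143,.019)),
(sd(97,402),(.1,.143,.019)),(sd(347,446),(-.1,.143,.019)),(sd(392,210),(-.1,-.143,.019))]
L=[(sc(167,38),(-.09,.14,.003)),(sc(88,285),(.09,.14,.003)),(sc(118,110),(-.025,.155,.003)),(sc(95,177),(.025,.155,.003)),
(sd(181,118),(.09,.14,.003)),(sd(389,146),(-.09,.14,.003))]
def r(p):
    return np.concatenate([proj(o[0],fold(p,X))-o[1] for o,X in F]+[proj(o[0],leaf(p,p[3],*X))-o[1] for o,X in L])
s=least_squares(r,[.6,-.1,0,.8],loss="soft_l1");print(s.x,r(s.x).reshape(-1,2).round(1).tolist())
p=s.x
def loc(X):
    c,q=np.cos(p[2]),np.sin(p[2]);d=X[:2]-p[:2];return [round(v,3) for v in (c*d[0]+q*d[1],-q*d[0]+c*d[1])]
print("can top",[ (onz(*o,.11).round(3),loc(onz(*o,.11))) for o in(sc(318,440),sd(58,215))])
print("box",[loc(onz(*sc(*u),.03)) for u in((693,187),(757,222),(686,320),(620,283))])
print("rack",[loc(onz("scene",u,.07)) for u in((113,136),(144,135),(139,207),(101,207))])
E
```

```text
[ 0.57110248 -0.08069196  0.04909645  0.80012607] [[0.4, -0.5], [0.9, -0.3], [-0.5, -0.3], [-1.0, -1.0], [0.1, -0.1], [0.2, 0.6], [-0.7, -0.4], [0.1, 0.6], [-0.1, -0.5], [0.2, 0.2], [-0.6, -0.4], [0.1, 0.2]]
can top [(array([ 0.727, -0.03 ,  0.11 ]), [np.float64(0.158), np.float64(0.043)]), (array([ 0.725, -0.035,  0.11 ]), [np.float64(0.156), np.float64(0.038)])]
box [[np.float64(-0.092), np.float64(0.226)], [np.float64(-0.07), np.float64(0.267)], [np.float64(0.007), np.float64(0.229)], [np.float64(-0.014), np.float64(0.188)]]
rack [[np.float64(-0.066), np.float64(-0.375)], [np.float64(-0.079), np.float64(-0.304)], [np.float64(0.114), np.float64(-0.251)], [np.float64(0.125), np.float64(-0.331)]]
```

```bash
cat >> h.py <<'E'
from workcell import sensors
from scipy.spatial.transform import Rotation as Ro
P=[.5711,-.0807,.0491]
def Rt(t):
    s,c=np.sin(t),np.cos(t)
    return Ro.from_euler("z",P[2])*Ro.from_matrix(np.array([[-1,0,0],[0,c,s],[0,s,-c]]).T)
def lf(a,r,h,x=0): return leaf(P,a,x,r,h)
def plan(T):
    s=sensors.read_state();p,R=s["tool_pos"],Ro.from_rotvec(s["tcp_rot"])
    q=fold([0,0,-P[2]],p-np.array([P[0],P[1],0]));print("t",round(s["time"],2),"folder pos",q.round(4),"F",fold([0,0,-P[2]],s["wrist_force"]).round(1))
    for X,t in T:
        R2=Rt(t);d=R.inv().apply(X-p)*100;w=(R.inv()*R2).as_rotvec()
        print("d",d.round(2),"w",w.round(3),"rows",round(max(np.linalg.norm(d)/4.1,np.linalg.norm(w)/.12),1));p,R=X,R2
E
python3 - <<'E'
from h import *
s=sensors.read_state()
plan([(s["tool_pos"],0),(np.array([.5,.25,.26]),0),(fold(P,[0,-.25,.26]),0)])
for r in (.25,.12): plan([(lf(.8,r,-.035),.75)])
E
```

```text
t 0.1 folder pos [-0.3783  0.7562  0.2301] F [0.5 0.7 0.1]
d [0. 0. 0.] w [-0.002 -0.    -0.283] rows 2.4
d [-32.35 -42.24  -2.99] w [0. 0. 0.] rows 13.0
d [ -5.48 -58.38   0.  ] w [0. 0. 0.] rows 14.3
t 0.1 folder pos [-0.3783  0.7562  0.2301] F [0.5 0.7 0.1]
d [-62.99 -81.18   5.47] w [-0.747  0.106 -0.27 ] rows 25.1
t 0.1 folder pos [-0.3783  0.7562  0.2301] F [0.5 0.7 0.1]
d [-60.46 -72.47  14.78] w [-0.747  0.106 -0.27 ] rows 23.3
```

{"op": "play_rows", "data": {
  "commands": [
    [0,0,-0.5,0,0,-0.095],
    [0,0,-0.5,0,0,-0.095],
    [0,0,-0.5,0,0,-0.093],
    [-2.5,-3.2,-0.3,0,0,0],
    [-2.5,-3.2,-0.3,0,0,0]
  ],
  "grip": 1
}}

```text
time: 0.52
tool_pos: [0.2086, 0.5953, 0.2515]
tcp_rot: [0.083, -3.14, 0.001]
wrist_force: [0.5, -0.0, 1.0]
width: 0.299
grip_force: 0.0
```

{"op": "play_rows", "data": {
  "commands": [
    [-2.5,-3.2,-0.2,0,0,0],
    [-2.5,-3.2,-0.2,0,0,0],
    [-2.5,-3.2,0,0,0,0],
    [-2.5,-3.2,0,0,0,0],
    [-2.5,-3.2,0,0,0,0]
  ]
}}

```text
time: 0.93
tool_pos: [0.3428, 0.4397, 0.2559]
tcp_rot: [0.078, -3.14, 0.001]
wrist_force: [0.2, -0.5, 0.4]
width: 0.0
grip_force: 0.0
```

{"op": "play_rows", "data": {
  "commands": [
    [-2.5,-3.2,0,0,0,0],
    [-2.5,-3.2,0,0,0,0],
    [-2.5,-3.2,0,0,0,0],
    [-2.5,-3.2,0,0,0,0],
    [-2.5,-3.2,0,0,0,0]
  ]
}}

```text
time: 1.35
tool_pos: [0.4755, 0.286, 0.256]
tcp_rot: [0.077, -3.14, 0.0]
wrist_force: [1.2, -0.4, -0.5]
width: 0.002
grip_force: 0.0
```

Run:
```python
from h import *
plan([(fold(P,[0,-.25,.28]),0),(lf(.8,.26,-.035),.75),(lf(.8,.12,-.035),.75)])
```

```text
t 1.35 folder pos [-0.0774  0.3709  0.256 ] F [ 1.2 -0.5 -0.5]
d [ -7.73 -62.09  -2.4 ] w [-0. -0.  0.] rows 15.3
d [-0.    4.37  9.59] w [-0.75  0.    0.  ] rows 6.2
d [ 0.    0.29 14.  ] w [0. 0. 0.] rows 3.4
```

{"op": "play_rows", "data": {
  "commands": [
    [-0.6,-3.9,-0.5,0,0,0],
    [-0.6,-3.9,-0.5,0,0,0],
    [-0.6,-3.9,-0.5,0,0,0],
    [-0.5,-3.9,-0.5,0,0,0],
    [-0.5,-3.9,-0.4,0,0,0]
  ]
}}

```text
time: 1.77
tool_pos: [0.5123, 0.0925, 0.2803]
tcp_rot: [0.077, -3.14, 0.0]
wrist_force: [0.9, 0.5, 0.5]
width: 0.004
grip_force: 0.0
```

{"op": "play_rows", "data": {
  "commands": [
    [-0.5,-3.9,0,0,0,0],
    [-0.5,-3.9,0,0,0,0],
    [-0.5,-3.9,0,0,0,0],
    [-0.5,-3.9,0,0,0,0],
    [-0.5,-3.9,0,0,0,0]
  ]
}}

```text
time: 2.18
tool_pos: [0.5466, -0.101, 0.2799]
tcp_rot: [0.077, -3.14, -0.0]
wrist_force: [-0.4, 0.1, 0.3]
width: 0.001
grip_force: 0.0
```

{"op": "play_rows", "data": {
  "commands": [
    [-0.5,-3.9,0,0,0,0],
    [-0.5,-3.9,0,0,0,0],
    [-0.5,-3.9,0,0,0,0],
    [-0.5,-3.9,0,0,0,0],
    [-0.5,-3.9,0,0,0,0]
  ]
}}

```text
time: 2.6
tool_pos: [0.5812, -0.2945, 0.2796]
tcp_rot: [0.077, -3.14, -0.001]
wrist_force: [0.5, 1.3, 0.5]
width: -0.001
grip_force: 0.0
```

{"op": "play_rows", "data": {
  "commands": [
    [0,-1.5,0,-0.11,0,0],
    [0,0,0,-0.11,0,0],
    [0,0,0,-0.11,0,0],
    [0,0,0,-0.11,0,0],
    [0,0,0,-0.11,0,0]
  ]
}}

```text
time: 3.02
tool_pos: [0.5824, -0.3084, 0.2809]
tcp_rot: [0.074, -3.009, -0.856]
wrist_force: [0.8, 0.8, -0.3]
width: -0.001
grip_force: 0.0
```

{"op": "play_rows", "data": {
  "commands": [
    [0,0,0,-0.1,0,0],
    [0,0,0,-0.1,0,0],
    [0,0,0,0,0,0]
  ]
}}

```text
time: 3.27
tool_pos: [0.5806, -0.3097, 0.2743]
tcp_rot: [0.062, -2.896, -1.153]
wrist_force: [-0.5, 0.7, -1.8]
width: 0.001
grip_force: 0.0
```

Run:
```python
from h import *
plan([(lf(.8,.26,-.035),.75),(lf(.8,.12,-.035),.75)])
```

```text
t 3.27 folder pos [-0.0018 -0.2292  0.2743] F [-0.5  0.7 -1.8]
d [-0.23 -4.53  8.12] w [ 0.008 -0.003 -0.007] rows 2.3
d [ 0.    0.29 14.  ] w [0. 0. 0.] rows 3.4
```

{"op": "play_rows", "data": {
  "commands": [
    [0,-2.3,2,0,0,0],
    [-0.2,-2.3,2,0,0,0],
    [0,0,3.5,0,0,0],
    [0,0,0,0,0,0],
    [0,0,0,0,0,0]
  ]
}}

```text
time: 3.68
tool_pos: [0.5823, -0.2876, 0.1921]
tcp_rot: [0.072, -2.9, -1.146]
wrist_force: [0.6, -0.5, -0.2]
width: 0.0
grip_force: 0.0
```

Run:
```python
from h import *
import cv2
plan([(lf(.8,.12,-.035),.75)])
for n,k in(("scene",(slice(95,275),slice(165,405))),("side",(slice(60,240),slice(230,470)))):
    cv2.imwrite(f"pics/{n}1.png",cv2.resize(optics.read_camera(n)[k][:,:,::-1],(400,300)))
a=[cv2.imread(f"pics/{n}1.png") for n in("scene","side")];cv2.imwrite("pics/both1.png",cv2.hconcat(a))
```

```text
t 3.68 folder pos [ 0.001  -0.2072  0.1921] F [ 0.6 -0.5 -0.2]
d [ 0.03 -0.22 14.64] w [ 0.002 -0.004 -0.001] rows 3.6
```

View pics/both1.png

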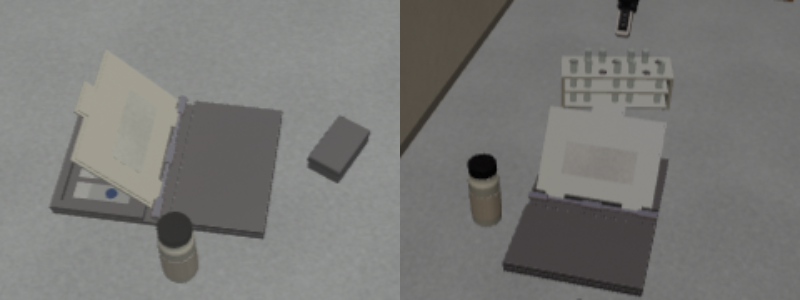

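Run:
```python
from h import *
import cv2
p=sensors.read_state()["tool_pos"]
for n in("scene","side"): print(n,proj(n,p),proj(n,np.array([0,0,0.])))
cv2.imwrite("pics/w.png",optics.read_camera("wrist")[:,:,::-1])
a=[cv2.resize(optics.read_camera(n)[:,:,::-1],(400,250)) for n in("scene","side")]
cv2.imwrite("pics/full2.png",cv2.vconcat([cv2.hconcat(a),cv2.resize(optics.read_camera("wrist")[:,:,::-1],(480,300))]) if 0 else cv2.vconcat([cv2.hconcat(a),cv2.copyMakeBorder(cv2.resize(optics.read_camera("wrist")[:,:,::-1],(480,300)),0,0,0,320,0)]))
```

```text
scene [157.72221267 130.20361571] [341.02274768  37.04275694]
side [362.74364545  80.7236925 ] [590.61025835 266.67319386]
```

View pics/full2.png

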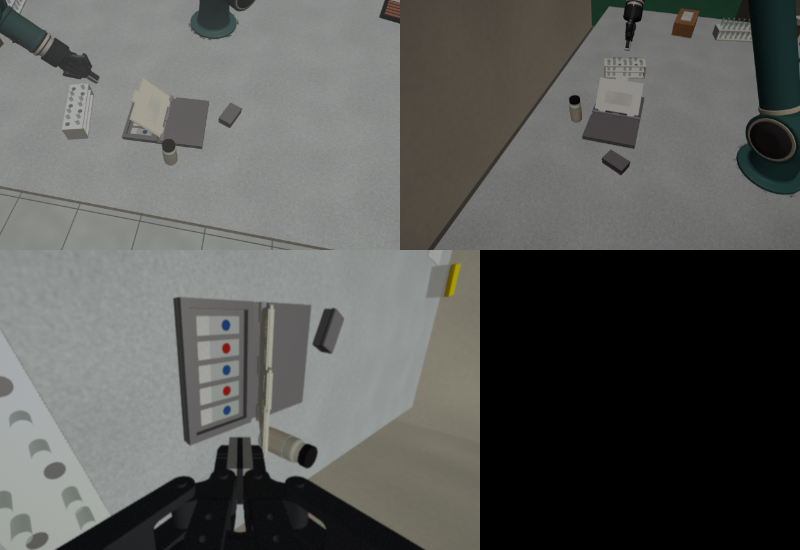

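The fingertip is at scene pixel (157,128), which matches its projected position. The wrist view shows it below the leaf plane and clear of the rack, so I'm inserting under the leaf.

{"op": "play_rows", "data": {
  "commands": [
    [0,0,3.6,0,0,0],
    [0,0,3.6,0,0,0],
    [0,0,3.6,0,0,0],
    [0,0,3.2,0,0,0],
    [0,0,0,0,0,0]
  ]
}}

```text
time: 4.4
tool_pos: [0.5756, -0.1898, 0.0875]
tcp_rot: [0.071, -2.896, -1.149]
wrist_force: [-1.3, 1.2, -1.4]
width: 0.003
grip_force: 0.0
```

Run:
```python
from h import *
t0=.75
plan([(lf(a,.12,-.018),min(0,a-1.57) *-1 if a>.9 else .75) for a in (.8,1.0,1.2,1.4,1.57,1.7,1.85)])
```

```text
t 4.4 folder pos [-0.0008 -0.1092  0.0875] F [-1.3  1.2 -1.4]
d [-0.08  1.47  0.29] w [ 0.005 -0.007 -0.003] rows 0.4
d [-0.    2.42 -0.17] w [ 0.18 -0.   -0.  ] rows 1.5
d [ 0.    2.42 -0.12] w [0.2 0.  0. ] rows 1.7
d [ 0.    2.42 -0.12] w [ 0.2 -0.  -0. ] rows 1.7
d [ 0.    2.06 -0.13] w [0.17 0.   0.  ] rows 1.4
d [-0.    1.57 -0.13] w [0. 0. 0.] rows 0.4
d [-0.    1.82  0.1 ] w [0. 0. 0.] rows 0.4
```

{"op": "play_rows", "data": {
  "commands": [
    [0,0.5,0.1,0,0,0],
    [0,0.5,0.1,0,0,0],
    [0,0.5,0.1,0,0,0],
    [0,0.6,0,0.05,0,0],
    [0,0.6,0,0.05,0,0]
  ]
}}

```text
time: 4.82
tool_pos: [0.5788, -0.1753, 0.109]
tcp_rot: [0.071, -2.967, -0.992]
wrist_force: [-1.2, -0.7, 0.3]
width: -0.001
grip_force: 0.8
```

{"op": "play_rows", "data": {
  "commands": [
    [0,0.6,0,0.05,0,0],
    [0,0.6,0,0.05,0,0],
    [0,0.6,0,0.05,0,0],
    [0,0.6,0,0.05,0,0],
    [0,0.6,0,0.05,0,0]
  ]
}}

```text
time: 5.23
tool_pos: [0.5784, -0.1493, 0.1265]
tcp_rot: [0.075, -3.076, -0.614]
wrist_force: [-0.3, -1.9, 0.2]
width: -0.001
grip_force: 0.7
```

{"op": "play_rows", "data": {
  "commands": [
    [0,0.6,0,0.05,0,0],
    [0,0.6,0,0.05,0,0],
    [0,0.6,0,0.05,0,0],
    [0,0.6,0,0.05,0,0],
    [0,0.6,0,0.05,0,0]
  ]
}}

```text
time: 5.65
tool_pos: [0.5772, -0.1202, 0.1358]
tcp_rot: [-0.075, 3.13, 0.228]
wrist_force: [-0.7, -1.4, 0.5]
width: -0.003
grip_force: 0.7
```

Run:
```python
from h import *
import cv2
plan([(lf(a,.12,-.018),max(0,1.57-a)) for a in (1.4,1.57,1.7,1.85)])
cv2.imwrite("pics/b3.png",cv2.hconcat([cv2.resize(optics.read_camera(n)[60:260,a:a+200][:,:,::-1],(400,400)) for n,a in(("scene",150),("side",250))]))
```

```text
t 5.65 folder pos [ 0.0041 -0.0397  0.1358] F [-0.8 -1.4  0.5]
d [ 0.41  0.18 -0.12] w [-0.025  0.006 -0.   ] rows 0.2
d [ 0.    2.06 -0.13] w [0.17 0.   0.  ] rows 1.4
d [-0.    1.57 -0.13] w [0. 0. 0.] rows 0.4
d [-0.    1.82  0.1 ] w [0. 0. 0.] rows 0.4
```

View pics/b3.png

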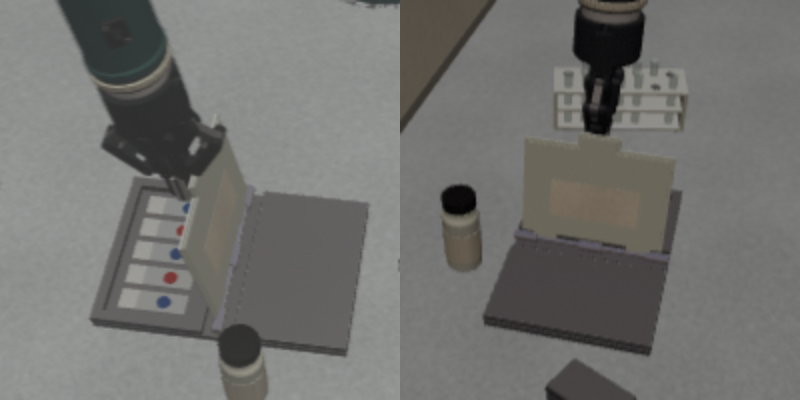

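The leaf is now at about 1.38 rad, pushed by the fingers from behind, and the folder hasn't moved. Next come the push past upright and the press down.

Run:
```python
from h import *
A=[1.5,1.7,1.9,2.1,2.3,2.5,2.7,2.9,3.0,3.07,3.14]
plan([(lf(a,.12,-.003)+fold([0,0,P[2]],[0,-.0145,0]),0) for a in A])
```

```text
t 5.75 folder pos [ 0.004  -0.0374  0.1357] F [ 0.3 -0.2  0.4]
d [ 0.39  1.22 -0.4 ] w [0.148 0.005 0.002] rows 1.2
d [0.   2.4  0.01] w [0. 0. 0.] rows 0.6
d [0.   2.35 0.49] w [0. 0. 0.] rows 0.6
d [-0.    2.2   0.94] w [0. 0. 0.] rows 0.6
d [0.   1.97 1.36] w [0. 0. 0.] rows 0.6
d [-0.    1.66  1.73] w [0. 0. 0.] rows 0.6
d [0.   1.29 2.02] w [0. 0. 0.] rows 0.6
d [-0.    0.86  2.24] w [0. 0. 0.] rows 0.6
d [0.   0.26 1.17] w [0. 0. 0.] rows 0.3
d [-0.    0.11  0.83] w [0. 0. 0.] rows 0.2
d [0.   0.05 0.84] w [0. 0. 0.] rows 0.2
```

{"op": "play_rows", "data": {
  "commands": [
    [0,0.6,-0.2,0.05,0,0],
    [0,0.6,-0.1,0.05,0,0],
    [0,0.8,-0.1,0.05,0,0],
    [0,0.8,0,0,0,0],
    [0,0.8,0,0,0,0]
  ]
}}

```text
time: 6.17
tool_pos: [0.5743, -0.0832, 0.1393]
tcp_rot: [-0.078, 3.138, 0.001]
wrist_force: [0.4, -1.1, -0.3]
width: -0.0
grip_force: 0.6
```

{"op": "play_rows", "data": {
  "commands": [
    [0,0.8,0.1,0,0,0],
    [0,0.8,0.15,0,0,0],
    [0,0.8,0.2,0,0,0],
    [0,0.7,0.25,0,0,0],
    [0,0.7,0.3,0,0,0]
  ]
}}

```text
time: 6.58
tool_pos: [0.5713, -0.0449, 0.1276]
tcp_rot: [0.077, -3.14, -0.001]
wrist_force: [0.4, -0.9, 1.0]
width: 0.003
grip_force: 0.6
```

Run:
```python
from h import *
A=[2.1,2.3,2.5,2.7,2.9,3.0,3.07,3.14]
plan([(lf(a,.12,-.003)+fold([0,0,P[2]],[0,-.0145,0]),0) for a in A])
```

```text
t 6.58 folder pos [0.002  0.0358 0.1276] F [ 0.4 -1.   1. ]
d [0.2  0.77 0.05] w [ 0. -0. -0.] rows 0.2
d [0.   1.97 1.36] w [0. 0. 0.] rows 0.6
d [-0.    1.66  1.73] w [0. 0. 0.] rows 0.6
d [0.   1.29 2.02] w [0. 0. 0.] rows 0.6
d [-0.    0.86  2.24] w [0. 0. 0.] rows 0.6
d [0.   0.26 1.17] w [0. 0. 0.] rows 0.3
d [-0.    0.11  0.83] w [0. 0. 0.] rows 0.2
d [0.   0.05 0.84] w [0. 0. 0.] rows 0.2
```

{"op": "play_rows", "data": {
  "commands": [
    [0,0.8,0.1,0,0,0],
    [0,0.65,0.45,0,0,0],
    [0,0.65,0.45,0,0,0],
    [0,0.65,0.45,0,0,0],
    [0,0.55,0.55,0,0,0]
  ]
}}

```text
time: 7.0
tool_pos: [0.5697, -0.0116, 0.1075]
tcp_rot: [0.078, -3.141, -0.0]
wrist_force: [-0.3, -0.0, 2.2]
width: -0.002
grip_force: 0.5
```

{"op": "play_rows", "data": {
  "commands": [
    [0,0.55,0.6,0,0,0],
    [0,0.55,0.6,0,0,0],
    [0,0.4,0.65,0,0,0],
    [0,0.4,0.65,0,0,0],
    [0,0.4,0.7,0,0,0]
  ]
}}

```text
time: 7.42
tool_pos: [0.5686, 0.011, 0.0752]
tcp_rot: [0.077, -3.14, -0.0]
wrist_force: [0.1, 0.1, 0.5]
width: -0.002
grip_force: 0.4
```

Run:
```python
from h import *
A=[2.9,3.0,3.07,3.14]
plan([(lf(a,.12,-.003)+fold([0,0,P[2]],[0,-.0145,0]),0) for a in A])
```

```text
t 7.42 folder pos [0.002  0.0917 0.0752] F [0.1 0.1 0.5]
d [0.2  0.96 2.16] w [ 0. -0.  0.] rows 0.6
d [0.   0.26 1.17] w [0. 0. 0.] rows 0.3
d [-0.    0.11  0.83] w [0. 0. 0.] rows 0.2
d [0.   0.05 0.84] w [0. 0. 0.] rows 0.2
```

{"op": "play_rows", "data": {
  "commands": [
    [0,0.3,0.7,0,0,0],
    [0,0.3,0.7,0,0,0],
    [0,0.2,0.7,0,0,0],
    [0,0.1,0.6,0,0,0],
    [0,0.1,0.6,0,0,0]
  ]
}}

```text
time: 7.83
tool_pos: [0.568, 0.0206, 0.0422]
tcp_rot: [0.077, -3.14, -0.0]
wrist_force: [0.2, 0.8, 0.6]
width: 0.003
grip_force: 0.3
```

{"op": "play_rows", "data": {
  "commands": [
    [0,0.1,0.5,0,0,0],
    [0,0,0.4,0,0,0],
    [0,0,0.3,0,0,0],
    [0,0,0.2,0,0,0],
    [0,0,0,0,0,0]
  ]
}}

```text
time: 8.25
tool_pos: [0.5678, 0.0214, 0.0285]
tcp_rot: [0.077, -3.14, 0.0]
wrist_force: [0.3, 0.6, 0.8]
width: -0.0
grip_force: 0.0
```

Run:
```python
from h import *
plan([(lf(3.14,.12,-.003)+fold([0,0,P[2]],[0,-.0145,0]),0)])
```

```text
t 8.25 folder pos [0.0017 0.1022 0.0285] F [0.3 0.6 0.8]
d [0.17 0.33 0.33] w [-0.    -0.001  0.   ] rows 0.1
```

{"op": "play_rows", "data": {
  "commands": [
    [0,0,0.1,0,0,0],
    [0,0,0.1,0,0,0],
    [0,0,0,0,0,0]
  ]
}}

```text
time: 8.5
tool_pos: [0.5682, 0.0215, 0.027]
tcp_rot: [-0.077, 3.14, -0.0]
wrist_force: [-0.7, 0.3, 0.3]
width: -0.001
grip_force: 0.0
```

{"op": "play_rows", "data": {
  "commands": [
    [0,0,0.1,0,0,0],
    [0,0,0,0,0,0],
    [0,0,0,0,0,0]
  ]
}}

```text
time: 8.75
tool_pos: [0.5682, 0.0215, 0.026]
tcp_rot: [-0.077, 3.14, -0.0]
wrist_force: [0.9, -0.5, 0.1]
width: -0.002
grip_force: 0.1
```

{"op": "play_rows", "data": {
  "commands": [
    [0,0,0.1,0,0,0],
    [0,0,0,0,0,0],
    [0,0,0,0,0,0]
  ]
}}

```text
time: 9.0
tool_pos: [0.5683, 0.0215, 0.0253]
tcp_rot: [-0.077, 3.14, -0.0]
wrist_force: [-0.9, 0.7, 4.4]
width: -0.004
grip_force: 1.8
```

Run:
```python
from h import *
import cv2
cv2.imwrite("pics/b4.png",cv2.hconcat([cv2.resize(optics.read_camera(n)[60:260,a:a+200][:,:,::-1],(400,400)) for n,a in(("scene",180),("side",250))]))
```

```text
(no output)
```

View pics/b4.png

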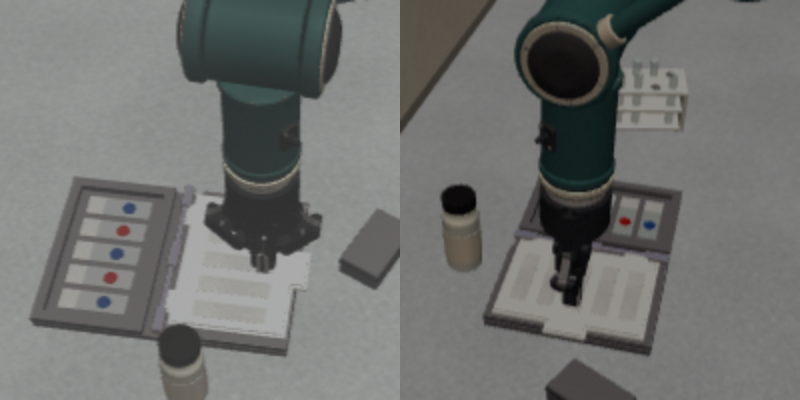

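The leaf lies flat on the empty half, all the slides are visible, and the force is rising at the expected height. I'll press slightly more, hold, then retreat.

{"op": "play_rows", "data": {
  "commands": [
    [0,0,0.1,0,0,0],
    [0,0,0,0,0,0],
    [0,0,0,0,0,0],
    [0,0,0,0,0,0],
    [0,0,0,0,0,0]
  ]
}}

```text
time: 9.52
tool_pos: [0.5684, 0.0216, 0.0252]
tcp_rot: [-0.077, 3.14, -0.0]
wrist_force: [-3.8, -0.1, 10.3]
width: 0.001
grip_force: 5.3
```

{"op": "play_rows", "data": {
  "commands": [
    [0,0,-0.3,0,0,0],
    [0,0,-1,0,0,0],
    [0,0,-3,0,0,0],
    [0,0,-4,0,0,0],
    [0,0,-4,0,0,0]
  ]
}}

```text
time: 9.93
tool_pos: [0.5665, 0.0216, 0.147]
tcp_rot: [0.077, -3.137, -0.0]
wrist_force: [1.2, -0.7, -0.3]
width: 0.001
grip_force: 0.0
```

{"op": "play_rows", "data": {
  "commands": [
    [0,0,-2,0,0,0],
    [0,0,0,0,0,0],
    [0,0,0,0,0,0]
  ]
}}

```text
time: 10.18
tool_pos: [0.5695, 0.0216, 0.1693]
tcp_rot: [-0.077, 3.136, -0.0]
wrist_force: [-0.5, 1.1, -1.3]
width: -0.002
grip_force: 0.0
```

Run:
```python
from h import *
import cv2
cv2.imwrite("pics/b5.png",cv2.hconcat([cv2.resize(optics.read_camera(n)[60:260,a:a+200][:,:,::-1],(400,400)) for n,a in(("scene",180),("side",250))]))
```

```text
(no output)
```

View pics/b5.png

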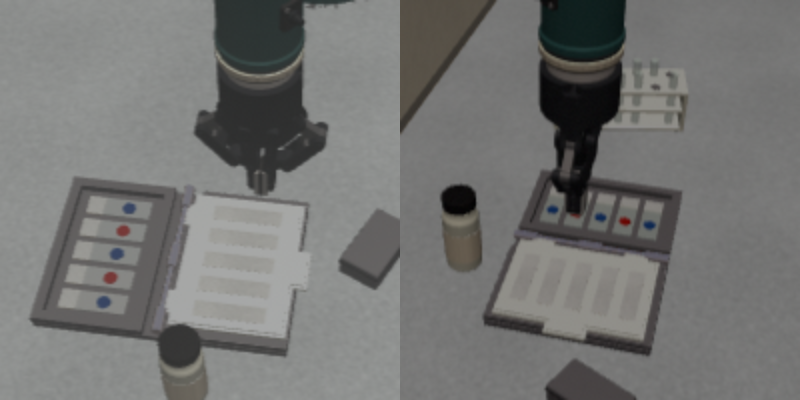

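The leaf is flat, the arm is clear of everything, and the neighbouring objects haven't moved. Handing in.

```bash
python3 -c "
from workcell import order;print(order.finish_job())"
```

```text
the job is handed in; nothing more can be done
None
```

The leaf was pushed over its spine and pressed flat on the empty half at about 10 N, leaving all five slides open to view and no visible movement of the folder or the things around it; the job was handed in at about 10 s, and no verdict came back.

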